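# Lower the spray head of a membrane dispenser by four clicks and hold it

## Task

Make the strip dispenser ready for a gap check: press the vacuum button on its deck fully down and let it come back up, so that the card is sucked flat. Then pull the head lever down four clicks from its rest (you can feel each one) and no further, or the nozzle runs into the membrane, and finish while still holding the lever with the fingers at the fourth click, because it springs back up as soon as it is let go. Leave the other things on the bench and on the machine where they stand.

Things in the scene. Friction and masses are not known exactly. Their poses are not given: they have to be found in the camera images.
- dispenser: White membrane dispenser, fixed, 360 mm wide. Origin on the bench under its middle; x to its back, y to the operator's left, z up. In mm: flat deck x -160 to 150 at z 100, sloped panel in front; bed with white card x -91 to 5, y -200 to 200, z 120; black head stage x 53 to 123, y -20 to 60, z 246, micrometer on it to z 316; pump with tube x 28 to 130, y 112 to 158, z 220.
- vacuum_button_top (a point): Centre of the top of the round grey push button (28 mm across, in a steel housing), on the deck in front of the bed, near the machine's left front corner, at x -125, y +120 mm in the dispenser frame. It is pressed straight down and springs back.
- vacuum_button (a joint): Travel of the push button, m: 0 is up, 0.006 fully down; fully down takes about 5 N.
- head_lever (a joint): Head lever angle, rad: 0 is the raised rest (arm 40 degrees above level), growing as it is pulled down; stop at 0.90. A click is 0.15: notches at 0, 0.15, 0.30, 0.45, 0.60, 0.75. A return spring stronger than the notches takes it back to 0. Pull at the grip 3 to 14 N: it falls by about 6 N up to each notch and jumps up by about 6 N as that notch is passed. Each click lowers the nozzle 2 mm.
- lever_grip (a point): Middle of the lever's black round grip bar (revolves freely): 16 mm diameter, 78 mm long, along the dispenser's y, right of the head and above the bed. The lever arm (10 mm rod) joins at its left end, 39 mm from this point. In the dispenser frame it is at x -47, y -90, z 265 mm at rest and x -79, y -90, z 189 at the fourth click. Its axes turn with the lever.
- lever_hinge (a point): Point on the lever's turning axis (along the dispenser's y) level with the middle of the grip bar, 140 mm from it, fixed to the machine at x 60, y -90, z 175 mm in the dispenser frame. The lever turns in the vertical plane through this point and the grip.
- nozzle_tip (a point): Tip of the spray nozzle above the card, 10 mm clear of it at rest and 2 mm clear at the fourth click.
- vial: Small capped vial, 32 mm diameter and 50 mm high, standing on the deck in front of the bed, between the button and the lever; to be left alone. Origin at the centre of its underside.
- tweezers: Steel tweezers, 120 mm long and 8 mm high, lying on the deck near its right front corner, below the lever; to be left alone. Origin under the middle.
- tube_rack: Blue tube rack, 100 x 180 mm, 67 mm high, on the bench; to be left alone. Origin under its centre.
- beaker: Clear beaker, 76 mm diameter, 90 mm high, on the bench beside the machine; to be left alone. Origin under its centre.
- wash_bottle: White bottle, 64 mm diameter, 150 mm high, on the bench beside the machine; to be left alone. Origin under its centre.
- membrane_roll: Roll of membrane lying flat, 96 mm diameter, 25 mm high; to be left alone. Origin under its centre.
- card_tray: Grey open tray, 110 x 150 mm, 35 mm high; to be left alone. Origin under its centre.

How it is judged:
By the outcome, as a careful person would: the job done as asked, in the order asked, and still so for the second after the job is handed in, while the arm keeps its last pose, push and grip.
It also fails if it takes over 69 s, if anything falls off the work surface, if the arm or the gripper's body presses on something with over 40 N, if the wrist force passes 120 N, or if a joint passes its speed limit or range.

## Robot

A 6-joint arm with a two-finger parallel gripper is mounted at the origin on the work surface. World frame = base frame: x ahead of the robot, y to its left, z up, the work surface at z = 0. Lengths are in m, angles in rad, forces in N, time in s.
With the tool pointing down it reaches from about 0.35 to 0.975 m from the base axis. Payload 4.9 kg.
Tool frame: the origin (TCP) lies at the very end of the fingers, on their centre line; the grasp point (between the pads) lies 19 mm behind it; z points along the fingers, y is the line along which they close (so a half turn about z gives the same grasp; the last joint's range is limited). The gripper opens to 85 mm and grips with 20 to 120 N. Pads are 22 mm wide; open, the fingers measure 114 mm over their backs; the gripper's body (76 mm by 85 mm) begins 54 mm behind the grasp point. The pads swing forward as they close: fully open they stand 13 mm farther back than shut.
Start: joints at [-1.407, 0.053, 1.613, -0, 1.476, -0.119], TCP at [0.174, -0.6, 0.231] pointing down, gripper open.
Joint ranges: [-3.01, 3.01], [-1.01, 2.22], [0.06, 2.58], [-1.02, 4.17], [0.09, 2.62], [-3.14, 3.14]. Speed limits (rad/s): [2.57, 2.57, 3.14, 3.14, 3.14, 3.14].

## Interface

Orientations are given as a unit quaternion [w, x, y, z].
In Python, from plant import manip gives the robot as it stands.
- The arm moves only by the tool move_arm, never from a script. Its argument "plan" is a list that holds one entry, the list of rows, each a list of 7 numbers: the shift along the tool's x, y, z as a fraction of full scale, then the turn, a rotation vector about the tool's x, y, z as a fraction of full scale, then the closure, from 0 (fully open) to 1 (shut). In form: [[[dx, dy, dz, wx, wy, wz, fingers], ...]]. A call has exactly 10 rows; each row shifts and turns the commanded pose from where the row before left it, along the tool's axes as they then stand; what a row does not reach is not made up. Full scale, the value 1, is 0.12 m for a shift and 0.15 rad for a turn. A row lasts 1/8 s, in which the tool goes at most 62.5 mm and 10.7 degrees, less where a joint would pass 70% of its speed; a pose out of reach is approached as far as the arm can. A call with a number of a shift or a turn outside -1 to 1 is refused whole. A call with a gripper value outside its range is refused whole. The fingers move at their own pace and stop on an object; the grip force is fixed at half the most. Time passes only in rows, so rows that do not move let the fingers close, or fill a call up. It gives the time, the measured TCP pose, the force, the opening and the grip force at its end, in the units of the state.
- manip.state(): the state, without advancing time (a new reading comes with each control period).
- manip.grab_frame(name): name is "scene" or "top"; returns a dict with "pixels" (480x640x3 uint8, blue, green, red), "depth" (480x640 float32, m along the optical axis (not along the pixel's ray), 0 where there is no reading), "vfov" (degrees; the focal length in pixels is half the picture's height over the tangent of half this angle, whatever the lens; pixels are square), "cx", "cy" (the principal point, pixels), "view" (4x4, takes a point from world to camera coordinates). Camera axes: x right, y down, z forward; pixel columns grow to the right and rows downward; lengths in m; the calibration is good to about 2 mm. A picture is of the moment at which its call begins.
- manip.job_done(): hands the job in; it is judged then, once.
The state is a dict: "time": time; "joint_pos": joint angles; "joint_vel": joint speeds; "joint_efforts": joint torques, N m; "tool_pos": TCP position; "tool_rot": TCP orientation; "contact_force": force on the tool from outside, world axes, zero at the start; "ft_torque": the same for the moment, N m; "gripper_width": opening from 0.0 (shut) to 1.0 (fully open); "grasp_force": force on a finger pad.
Only numpy, scipy, OpenCV 4.12 (cv2) and the standard library are available. Lean on these libraries where they do the work, as an engineer would, in place of code of your own. Each camera call takes 0.05 s, during which the arm holds its last target. There are 200 camera calls.

## Working session

There is one attempt and no reset: what is moved stays moved. The work goes in short steps, Python scripts to look and compute and a tool call to move; the robot and the scene stay as the last step left them, time stands still between calls to the robot, and variables do not carry over. Pictures are saved under pics/ and viewed, at most 10 in all, crops included, and the job is handed in when it is done.

Besides the shell and the picture viewer there is one more tool, called by a JSON object that holds its "method" and its "body", one argument or row to a line. move_arm: Moves the arm, as the interface text tells. Its arguments: {"type":"object","properties":{"plan":{"type":"array"}},"required":["plan"]}

```bash
mkdir -p pics; ls
cat > h.py <<'E'
import numpy as np, cv2
from plant import manip
def grab(n,save=None):
    f=manip.grab_frame(n); 
    if save: cv2.imwrite('pics/'+save,f['pixels'])
    return f
def cam(f):
    F=240/np.tan(np.radians(f['vfov'])/2); return F,f['cx'],f['cy'],np.linalg.inv(f['view'])
def pts(f):
    F,cx,cy,T=cam(f); v,u=np.mgrid[0:480,0:640]; d=f['depth']
    P=np.stack([(u-cx)/F*d,(v-cy)/F*d,d],-1); return P@T[:3,:3].T+T[:3,3]
def ray(f,u,v,z):
    F,cx,cy,T=cam(f); r=T[:3,:3]@np.array([(u-cx)/F,(v-cy)/F,1]); o=T[:3,3]; return o+r*(z-o[2])/r[2]
E
python3 - <<'E'
from h import *
for n in('scene','top'):
    f=grab(n,n+'0.png'); np.savez(n+'0.npz',**f); print(n,f['vfov'],f['cx'],f['cy'],cam(f)[3][:3])
print(manip.state())
E
```

```text
pics
scene 45.9603047178235 315.90921911331236 244.0081918056895 [[-0.05507337  0.8436756  -0.53402098  1.25773621]
 [ 0.99842238  0.04067194 -0.03871114  0.0741344 ]
 [-0.01093998 -0.53531045 -0.84458454  1.3350558 ]]
top 45.690743560124005 319.29635566385286 241.1773646274824 [[-0.02756796 -0.99910378  0.03211916  0.46493791]
 [-0.99950718  0.02706802 -0.01589743  0.02595172]
 [ 0.01501378 -0.03254159 -0.99935761  1.6846411 ]]
{'time': 0.1, 'joint_pos': array([-1.40696781e+00,  5.33026449e-02,  1.61417368e+00,  3.09642695e-05,
        1.47603274e+00, -1.19014321e-01]), 'joint_vel': array([ 0.00012577, -0.00049339, -0.00171529,  0.00094227,  0.00045876,
       -0.00052361]), 'joint_efforts': array([ 1.81000596e-03, -3.94903886e+01, -3.71360528e+01,  5.57998465e-05,
        3.92550370e-03, -3.09730012e-05]), 'tool_pos': array([ 0.17433421, -0.59959097,  0.23016851]), 'tool_rot': array([-9.58312959e-04,  9.90016401e-01,  1.40948953e-01, -6.06147509e-06]), 'contact_force': array([ 0.60856877,  0.07694217, -0.14514054]), 'ft_torque': array([-0.00590406,  0.00373729, -0.04993732]), 'grasp_force': 0.0, 'gripper_width': 1.0000647582306856}
```

View pics/top0.png

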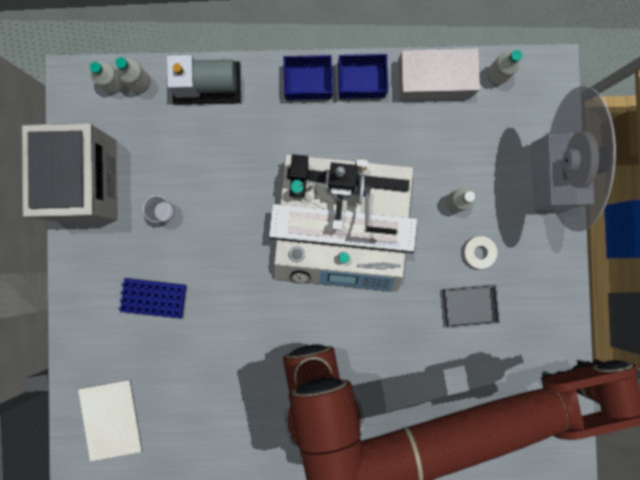

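View pics/scene0.png

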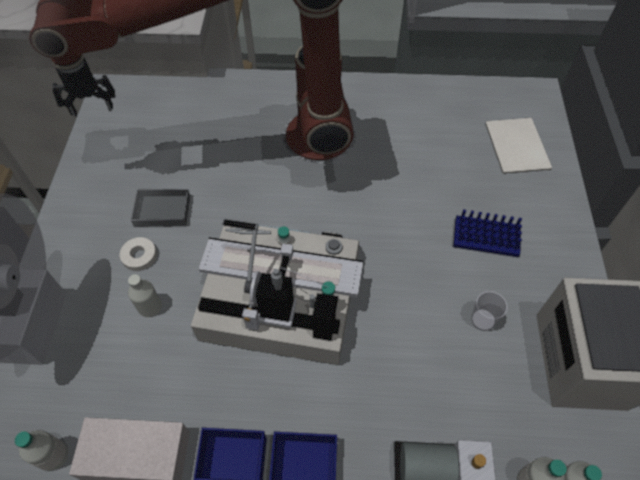

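The top view shows the dispenser (button about (297,254), vial (344,258), grip bar about (381,231), tweezers (380,266)). The scene view shows the grip at (239,225) and the button at (335,245). Next I'll measure these more closely.

Run:
```python
from h import *
L=lambda n:{k:v for k,v in np.load(n+'0.npz').items()}
t=L('top');s=L('scene')
a=cv2.resize(t['pixels'][150:300,260:425],None,fx=4.8,fy=4,interpolation=cv2.INTER_CUBIC)
a=cv2.resize(t['pixels'][145:300,262:422],None,fx=3.8,fy=3.8,interpolation=cv2.INTER_CUBIC)
cv2.imwrite('pics/topc.png',a)
b=cv2.resize(s['pixels'][210:365,190:370],None,fx=3.8,fy=3.8,interpolation=cv2.INTER_CUBIC)
cv2.imwrite('pics/scenec.png',b)
# bed: white card points with z~.12, minimum-area rect
P=pts(t); z=P[...,2]
m=((abs(z-.12)<.008)).astype(np.uint8); m[:150]=0;m[300:]=0;m[:,:260]=0;m[:,425:]=0
m=cv2.morphologyEx(m,cv2.MORPH_OPEN,np.ones((3,3)))
q=P[m>0][:,:2].astype(np.float32); r=cv2.minAreaRect(q); print('bed',r,len(q))
# top stage z .246
# grip: dark pts with z .24-.29
for n,f,(v0,v1,u0,u1) in(('top',t,(215,250,355,405)),('scene',s,(210,240,210,270))):
    P=pts(f); g=f['pixels'].max(-1); M=np.zeros((480,640),bool); M[v0:v1,u0:u1]=1
    M&=(P[...,2]>.23)&(P[...,2]<.30)&(g<60)
    q=P[M]; print(n,'grip',len(q), q.mean(0),q.min(0),q.max(0), cv2.minAreaRect(np.argwhere(M)[:,::-1].astype(np.float32)))
    if len(q)>5: print(cv2.minAreaRect(q[:,:2].astype(np.float32)))
```

```text
bed ((0.5915083885192871, -0.06457260251045227), (0.24569417536258698, 0.4049268364906311), 1.3887603282928467) 5081
top grip 102 [ 0.53395062 -0.14983431  0.27265371] [ 0.52565852 -0.18544762  0.26407217] [ 0.54257671 -0.115795    0.28102659] ((380.98779296875, 230.1097412109375), (28.27047348022461, 3.754672050476074), 6.340191841125488)
((0.5340657830238342, -0.15063881874084473), (0.07058627903461456, 0.009280212223529816), 82.4668197631836)
scene grip 175 [ 0.53973711 -0.1520254   0.27028843] [ 0.52420543 -0.18854166  0.26345091] [ 0.55030229 -0.11711221  0.27620295] ((239.04055786132812, 224.25677490234375), (30.742610931396484, 5.753964424133301), 9.462321281433105)
((0.5372981429100037, -0.15210258960723877), (0.07305459678173065, 0.018049292266368866), 80.87283325195312)
```

View pics/topc.png

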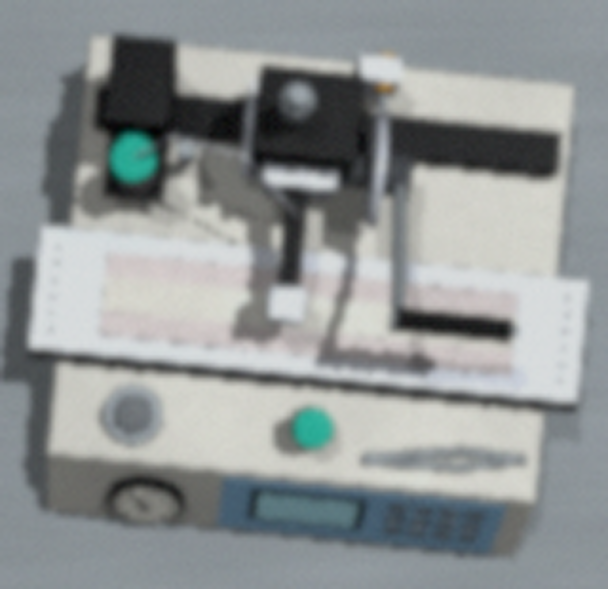

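View pics/scenec.png

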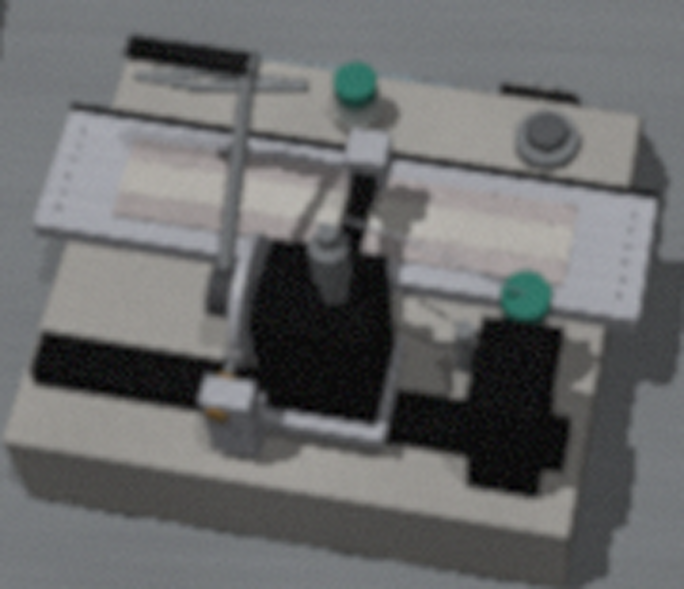

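The crops are clear: button at top (296.5,253.4) and scene (333.9,244.2); grip centre at top (381.5,230.5) and scene (239.5,224.2); bed corners at crop (42,230), (587,283), (577,403), (30,347). Now fit the frame.

Run:
```python
from h import *
L=lambda n:{k:v for k,v in np.load(n+'0.npz').items()}
t=L('top');s=L('scene')
def tri(a,b):
    A=[];B=[]
    for f,(u,v) in((t,a),(s,b)):
        o=cam(f)[3][:3,3]; d=ray(f,u,v,0.)-o; d/=np.linalg.norm(d); M=np.eye(3)-np.outer(d,d); A.append(M);B.append(M@o)
    return np.linalg.lstsq(np.vstack(A),np.hstack(B),rcond=None)[0]
c=lambda u,v:(u/3.8+262-.4,v/3.8+145-.4)
k=lambda u,v:(u/3.8+190-.4,v/3.8+210-.4)
print('button tri',tri(c(131,412),k(547,130)))
print('grip tri',tri(c(454,326),k(190,53)))
print('grip ends',tri(c(396,320),k(250,62)),tri(c(513,331),k(130,46)))
print('vial top',tri(c(312,429),k(356,84)))
C=np.array([ray(t,*c(*p),.12) for p in((42,230),(587,283),(577,403),(30,347))])
S=np.array([ray(s,*k(*p),.12) for p in((658,198),(73,105),(37,233),(638,318))]) # frontleft frontright backright backleft
for Q,n in((C,'top'),(S[[3,2,1,0]],'scene')):
    m=np.array([[5,200],[5,-200],[-91,-200],[-91,200]])/1e3
    a=m-m.mean(0); b=Q[:,:2]-Q[:,:2].mean(0)
    yaw=np.arctan2((a[:,0]*b[:,1]-a[:,1]*b[:,0]).sum(),(a*b).sum())
    R=np.array([[np.cos(yaw),-np.sin(yaw)],[np.sin(yaw),np.cos(yaw)]]); o=Q[:,:2].mean(0)-R@m.mean(0)
    print(n,'yaw',np.degrees(yaw),'o',o,'res mm',np.abs(m@R.T+o-Q[:,:2]).max()*1e3)
    for nm,p in(('button',(-.125,.12)),('grip0',(-.047,-.09)),('grip4',(-.079,-.09)),('hinge',(.06,-.09))): print(nm,R@p+o)
P=pts(t); print('btn depth z',P[251:256,294:299,2].round(4))
P=pts(s); print(P[242:246,332:336,2].round(4))
```

```text
button tri [0.48454817 0.06446307 0.11672204]
grip tri [ 0.53346893 -0.15247438  0.26414025]
grip ends [ 0.5384786  -0.11487352  0.26446734] [ 0.52909864 -0.1906934   0.26265004]
vial top [ 0.46860545 -0.06454448  0.13916133]
top yaw -7.222135383666219 o [ 0.59324508 -0.07065359] res mm 5.471516080526317
button [0.48432279 0.06410892]
grip0 [ 0.53530348 -0.15403087]
grip4 [ 0.50355736 -0.15000794]
hinge [ 0.64145457 -0.16748253]
scene yaw -6.941803157370749 o [ 0.59893441 -0.06987444] res mm 3.7013415947859674
button [0.48935407 0.06435353]
grip0 [ 0.54140145 -0.15353422]
grip4 [ 0.50963603 -0.14966666]
hinge [ 0.64761708 -0.16646636]
btn depth z [[0.1209 0.1213 0.1237 0.1243 0.1226]
 [0.1296 0.1271 0.1221 0.1205 0.1223]
 [0.122  0.1179 0.1177 0.1261 0.1207]
 [0.1221 0.1183 0.1222 0.1214 0.1222]
 [0.1241 0.1194 0.1246 0.1189 0.1241]]
[[0.1185 0.1248 0.1207 0.1228]
 [0.1197 0.1228 0.1219 0.1193]
 [0.1225 0.1189 0.121  0.1151]
 [0.1235 0.1224 0.1239 0.1221]]
```

{"method": "move_arm", "body": {
  "plan": [
    [[0, 0, -0.09, 0, 0, -0.97, 1], [0, 0, -0.09, 0, 0, -0.97, 1], [0, 0, -0.09, 0, 0, -0.97, 1], [0, 0, -0.09, 0, 0, -0.97, 1], [0, 0, -0.09, 0, 0, -0.97, 1], [0, 0, -0.09, 0, 0, -0.97, 1], [0, 0, -0.09, 0, 0, -0.97, 1], [0, 0, -0.09, 0, 0, -0.97, 1], [0.2, 0.07, 0, 0, 0, 0, 1], [0.4, 0.13, 0, 0, 0, 0, 1]]
  ]
}}

```text
time: 1.35
tool_pos: [0.2068, -0.5315, 0.3169]
tool_rot: [-0.001, 0.75, 0.661, 0.0]
contact_force: [0.8, 0.5, -0.4]
gripper_width: -0.002
grasp_force: 0.0
```

```bash
cat >> h.py <<'E'
from scipy.spatial.transform import Rotation as Ro
def delta(target,yaw_y=np.radians(-7.1)):
    """tool-frame shift (units) and turn (units) to reach target pointing down with tool y at yaw_y"""
    s=manip.state(); q=s['tool_rot']; R=Ro.from_quat([q[1],q[2],q[3],q[0]])
    c,n=np.cos(yaw_y),np.sin(yaw_y)
    G=Ro.from_matrix(np.array([[-n,c,0],[c,n,0],[0,0,-1.]]))
    print('t',s['time'],'pos',s['tool_pos'].round(4),'F',s['contact_force'].round(2),'w',round(s['gripper_width'],3),'gf',s['grasp_force'])
    print('shift units',(R.inv().apply(np.array(target)-s['tool_pos'])/.12).round(3),'turn units',((R.inv()*G).as_rotvec()/.15).round(3))
E
python3 -c "
from h import *
delta([.485,.064,.16])"
```

```text
t 1.35 pos [ 0.2068 -0.5315  0.3169] F [ 0.78  0.49 -0.39] w -0.002 gf 0.0
shift units [5.213 1.677 1.312] turn units [-0.003 -0.008 -0.014]
```

{"method": "move_arm", "body": {
  "plan": [
    [[0.4, 0.13, 0, 0, 0, 0, 1], [0.4, 0.13, 0, 0, 0, 0, 1], [0.4, 0.13, 0, 0, 0, 0, 1], [0.4, 0.13, 0, 0, 0, 0, 1], [0.4, 0.13, 0, 0, 0, 0, 1], [0.4, 0.13, 0, 0, 0, 0, 1], [0.4, 0.13, 0, 0, 0, 0, 1], [0.4, 0.13, 0, 0, 0, 0, 1], [0.4, 0.13, 0, 0, 0, 0, 1], [0.4, 0.13, 0, 0, 0, 0, 1]]
  ]
}}

```text
time: 2.6
tool_pos: [0.4215, -0.073, 0.3174]
tool_rot: [0.0, 0.75, 0.662, -0.0]
contact_force: [0.3, 0.1, 0.4]
gripper_width: 0.003
grasp_force: 0.0
```

{"method": "move_arm", "body": {
  "plan": [
    [[0.4, 0.13, 0, 0, 0, 0, 1], [0.4, 0.13, 0, 0, 0, 0, 1], [0.2, 0.06, 0.1, 0, 0, 0, 1], [0.1, 0.0, 0.2, 0, 0, 0, 1], [0, 0, 0.25, 0, 0, 0, 1], [0, 0, 0.25, 0, 0, 0, 1], [0, 0, 0.2, 0, 0, 0, 1], [0, 0, 0.1, 0, 0, 0, 1], [0, 0, 0, 0, 0, 0, 1], [0, 0, 0, 0, 0, 0, 1]]
  ]
}}

```text
time: 3.85
tool_pos: [0.4764, 0.0515, 0.187]
tool_rot: [0.001, 0.75, 0.662, 0.001]
contact_force: [0.1, 0.1, -0.3]
gripper_width: 0.002
grasp_force: 0.0
```

```bash
python3 -c "
from h import *
delta([.486,.064,.125])
f=grab('scene','s1.png')
cv2.imwrite('pics/s1c.png',cv2.resize(f['pixels'][150:300,240:420],None,fx=4,fy=4,interpolation=cv2.INTER_CUBIC))"
```

```text
t 3.85 pos [0.4764 0.0515 0.187 ] F [ 0.12  0.1  -0.29] w 0.002 gf 0.0
shift units [0.113 0.065 0.517] turn units [ 0.013 -0.001 -0.001]
```

View pics/s1c.png

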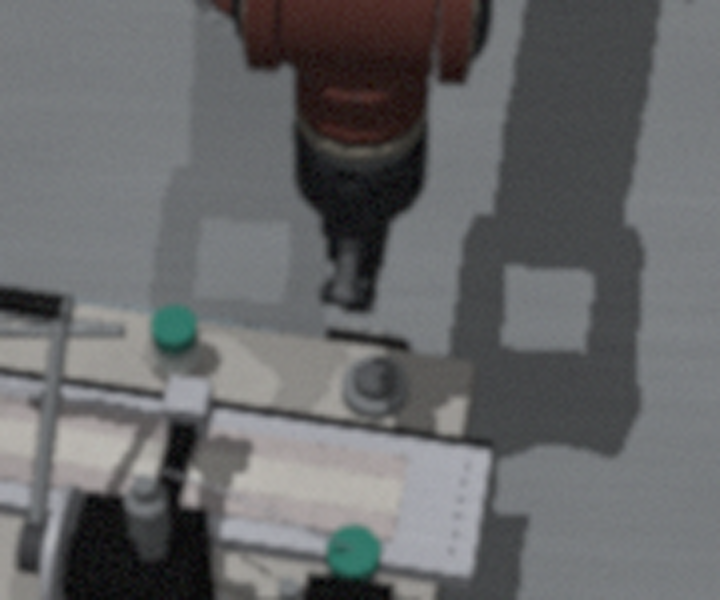

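The view shows the closed fingers above the front of the button (fingertip at crop (350,300), button at (378,378)), which matches the measured offset.

{"method": "move_arm", "body": {
  "plan": [
    [[0.11, 0.065, 0.1, 0, 0, 0, 1], [0, 0, 0.15, 0, 0, 0, 1], [0, 0, 0.15, 0, 0, 0, 1], [0, 0, 0.08, 0, 0, 0, 1], [0, 0, 0.02, 0, 0, 0, 1], [0, 0, 0.02, 0, 0, 0, 1], [0, 0, 0.02, 0, 0, 0, 1], [0, 0, 0, 0, 0, 0, 1], [0, 0, 0, 0, 0, 0, 1], [0, 0, 0, 0, 0, 0, 1]]
  ]
}}

```text
time: 5.15
tool_pos: [0.4855, 0.0636, 0.1214]
tool_rot: [0.0, 0.75, 0.662, 0.0]
contact_force: [0.5, -0.7, 1.4]
gripper_width: -0.001
grasp_force: 0.8
```

{"method": "move_arm", "body": {
  "plan": [
    [[0, 0, 0.01, 0, 0, 0, 1], [0, 0, 0.01, 0, 0, 0, 1], [0, 0, 0.01, 0, 0, 0, 1], [0, 0, 0, 0, 0, 0, 1], [0, 0, 0, 0, 0, 0, 1], [0, 0, 0, 0, 0, 0, 1], [0, 0, 0, 0, 0, 0, 1], [0, 0, 0, 0, 0, 0, 1], [0, 0, 0, 0, 0, 0, 1], [0, 0, 0, 0, 0, 0, 1]]
  ]
}}

```text
time: 6.4
tool_pos: [0.4853, 0.0637, 0.1174]
tool_rot: [0.0, 0.75, 0.662, 0.0]
contact_force: [2.4, -0.8, 4.2]
gripper_width: -0.004
grasp_force: 2.0
```

{"method": "move_arm", "body": {
  "plan": [
    [[0, 0, 0.01, 0, 0, 0, 1], [0, 0, 0.005, 0, 0, 0, 1], [0, 0, 0, 0, 0, 0, 1], [0, 0, 0, 0, 0, 0, 1], [0, 0, 0, 0, 0, 0, 1], [0, 0, 0, 0, 0, 0, 1], [0, 0, 0, 0, 0, 0, 1], [0, 0, 0, 0, 0, 0, 1], [0, 0, 0, 0, 0, 0, 1], [0, 0, 0, 0, 0, 0, 1]]
  ]
}}

```text
time: 7.65
tool_pos: [0.4853, 0.0637, 0.116]
tool_rot: [0.0, 0.75, 0.662, 0.0]
contact_force: [2.7, -1.1, 6.1]
gripper_width: 0.006
grasp_force: 3.2
```

{"method": "move_arm", "body": {
  "plan": [
    [[0, 0, 0.01, 0, 0, 0, 1], [0, 0, 0.01, 0, 0, 0, 1], [0, 0, 0, 0, 0, 0, 1], [0, 0, 0, 0, 0, 0, 1], [0, 0, 0, 0, 0, 0, 1], [0, 0, 0, 0, 0, 0, 1], [0, 0, 0, 0, 0, 0, 1], [0, 0, 0, 0, 0, 0, 1], [0, 0, 0, 0, 0, 0, 1], [0, 0, 0, 0, 0, 0, 1]]
  ]
}}

```text
time: 8.9
tool_pos: [0.4855, 0.0637, 0.1158]
tool_rot: [0.0, 0.749, 0.662, -0.0]
contact_force: [-4.2, -1.3, 17.9]
gripper_width: -0.001
grasp_force: 8.8
```

The force jumped at the stop after about 6 mm of travel, so the button is fully down. Now release it and move over to the lever.

{"method": "move_arm", "body": {
  "plan": [
    [[0, 0, -0.05, 0, 0, 0, 1], [0, 0, -0.1, 0, 0, 0, 1], [0, 0, -0.3, 0, 0, 0, 1], [0, 0, -0.4, 0, 0, 0, 1], [0, 0, -0.4, 0, 0, 0, 1], [0, 0, -0.4, 0, 0, 0, 1], [-0.1, 0, -0.2, 0, 0, 0, 1], [-0.3, 0.1, 0, 0, 0, 0, 0.5], [-0.3, 0.1, 0, 0, 0, 0, 0], [-0.3, 0.1, 0, 0, 0, 0, 0]]
  ]
}}

```text
time: 10.15
tool_pos: [0.5049, -0.0603, 0.3336]
tool_rot: [-0.002, 0.749, 0.662, -0.001]
contact_force: [0.9, -0.7, 0.0]
gripper_width: 0.634
grasp_force: 0.0
```

{"method": "move_arm", "body": {
  "plan": [
    [[-0.3, 0.1, 0, 0, 0, 0, 0], [-0.3, 0.1, 0, 0, 0, 0, 0], [-0.14, 0.13, 0, 0, 0, 0, 0], [0, 0, 0, 0, 0, 0, 0], [0, 0, 0, 0, 0, 0, 0], [0, 0, 0, 0, 0, 0, 0], [0, 0, 0, 0, 0, 0, 0], [0, 0, 0, 0, 0, 0, 0], [0, 0, 0, 0, 0, 0, 0], [0, 0, 0, 0, 0, 0, 0]]
  ]
}}

```text
time: 11.4
tool_pos: [0.5343, -0.1528, 0.3352]
tool_rot: [0.0, 0.75, 0.662, 0.0]
contact_force: [0.3, 0.3, -0.1]
gripper_width: 0.997
grasp_force: 0.0
```

```bash
python3 -c "
from h import *
delta([.535,-.153,.245])
f=grab('scene')
a=cv2.resize(f['pixels'][160:300,190:370],None,fx=4,fy=4,interpolation=cv2.INTER_CUBIC)
cv2.imwrite('pics/s2c.png',cv2.convertScaleAbs(a,alpha=1.6,beta=20))"
```

```text
t 11.4 pos [ 0.5343 -0.1528  0.3352] F [ 0.34  0.31 -0.13] w 0.997 gf 0.0
shift units [-0.001  0.006  0.751] turn units [ 0. -0. -0.]
```

View pics/s2c.png

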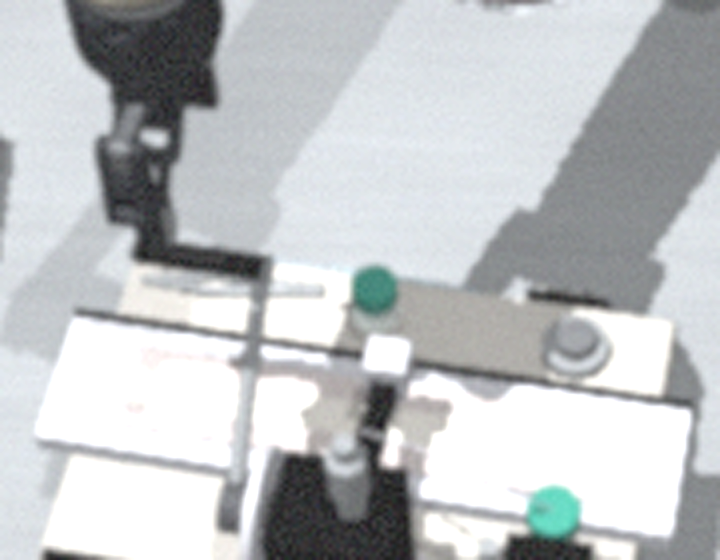

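```bash
python3 -c "
from h import *
f=dict(np.load('scene0.npz'))
F,cx,cy,T=cam(f); V=f['view']
for n,p in dict(front=(.48,-.146,.345),back=(.588,-.16,.345),tcp=(.534,-.153,.335),bl=(.5385,-.115,.265),br=(.529,-.19,.265)).items():
    c=V[:3,:3]@p+V[:3,3]; print(n,((c[0]/c[2]*F+cx-190)*4).round(),((c[1]/c[2]*F+cy-160)*4).round())
"
```

```text
front 205.0 93.0
back 154.0 252.0
tcp 182.0 182.0
bl 263.0 263.0
br 136.0 244.0
```

The back fingertip sits at (154,252), where the projection puts it, so the fingers straddle the bar. Descend and close.

{"method": "move_arm", "body": {
  "plan": [
    [[0, 0, 0.15, 0, 0, 0, 0], [0, 0, 0.2, 0, 0, 0, 0], [0, 0, 0.2, 0, 0, 0, 0], [0, 0, 0.15, 0, 0, 0, 0], [0, 0, 0.05, 0, 0, 0, 0], [0, 0, 0, 0, 0, 0, 0], [0, 0, 0, 0, 0, 0, 0], [0, 0, 0, 0, 0, 0, 0], [0, 0, 0, 0, 0, 0, 0], [0, 0, 0, 0, 0, 0, 0]]
  ]
}}

```text
time: 12.7
tool_pos: [0.5344, -0.1529, 0.2454]
tool_rot: [0.0, 0.75, 0.662, 0.0]
contact_force: [0.5, 0.3, 1.0]
gripper_width: 0.997
grasp_force: 0.0
```

{"method": "move_arm", "body": {
  "plan": [
    [[0, 0, 0, 0, 0, 0, 0.3], [0, 0, 0, 0, 0, 0, 0.5], [0, 0, 0, 0, 0, 0, 0.6], [0, 0, 0, 0, 0, 0, 0.7], [0, 0, 0, 0, 0, 0, 0.75], [0, 0, 0, 0, 0, 0, 0.8], [0, 0, 0, 0, 0, 0, 1], [0, 0, 0, 0, 0, 0, 1], [0, 0, 0, 0, 0, 0, 1], [0, 0, 0, 0, 0, 0, 1]]
  ]
}}

```text
time: 13.95
tool_pos: [0.536, -0.153, 0.2461]
tool_rot: [0.002, 0.75, 0.662, 0.002]
contact_force: [6.6, 0.5, -0.3]
gripper_width: 0.165
grasp_force: 58.5
```

{"method": "move_arm", "body": {
  "plan": [
    [[0, 0.015, 0.02, 0, 0, 0, 1], [0, -0.018, 0.025, 0, 0, 0, 1], [0, -0.018, 0.025, 0, 0, 0, 1], [0, -0.018, 0.025, 0, 0, 0, 1], [0, -0.018, 0.025, 0, 0, 0, 1], [0, -0.018, 0.025, 0, 0, 0, 1], [0, -0.012, 0.01, 0, 0, 0, 1], [0, 0, 0, 0, 0, 0, 1], [0, 0, 0, 0, 0, 0, 1], [0, 0, 0, 0, 0, 0, 1]]
  ]
}}

```text
time: 15.2
tool_pos: [0.524, -0.1517, 0.2291]
tool_rot: [0.001, 0.75, 0.662, 0.0]
contact_force: [-3.5, 2.1, 8.2]
gripper_width: 0.166
grasp_force: 59.5
```

```bash
cat >> h.py <<'E'
def lever(z0=.2461):
    s=manip.state(); p=s['tool_pos']; d=np.array([np.cos(np.radians(-7.1)),np.sin(np.radians(-7.1))])
    th=np.radians(40)-np.arcsin((.08999+p[2]-z0)/.14)
    xe=-.14*np.cos(np.radians(40)-th)+.10725  # expected disp-x shift
    xm=(p[:2]-np.array([.536,-.153]))@d
    F=s['contact_force']; Ft=-F[2]*np.cos(np.radians(40)-th)-(F[:2]@d)*np.sin(np.radians(40)-th)
    print('t',s['time'],'pos',p.round(4),'F',F.round(1),'theta',th.round(3),'clicks',(th/.15).round(2),'x exp/meas mm',(xe*1e3).round(1),(xm*1e3).round(1),'tangential',Ft.round(1),'gf',s['grasp_force'],'w',s['gripper_width'])
E
python3 -c "
from h import *
lever()"
```

```text
t 15.2 pos [ 0.524  -0.1517  0.2291] F [-3.5  2.1  8.2] theta 0.15 clicks 1.0 x exp/meas mm -12.2 -12.0 tangential -5.1 gf 59.51490819454193 w 0.16582974220253557
```

{"method": "move_arm", "body": {
  "plan": [
    [[0, -0.013, 0.026, 0, 0, 0, 1], [0, -0.013, 0.026, 0, 0, 0, 1], [0, -0.014, 0.026, 0, 0, 0, 1], [0, -0.014, 0.026, 0, 0, 0, 1], [0, -0.013, 0.026, 0, 0, 0, 1], [0, -0.013, 0.026, 0, 0, 0, 1], [0, 0, 0, 0, 0, 0, 1], [0, 0, 0, 0, 0, 0, 1], [0, 0, 0, 0, 0, 0, 1], [0, 0, 0, 0, 0, 0, 1]]
  ]
}}

```text
time: 16.45
tool_pos: [0.5144, -0.1505, 0.2102]
tool_rot: [0.0, 0.75, 0.662, -0.0]
contact_force: [-4.1, 0.7, 9.1]
gripper_width: 0.165
grasp_force: 59.5
```

```bash
python3 -c "
from h import *
lever()"
```

```text
t 16.45 pos [ 0.5144 -0.1505  0.2102] F [-4.1  0.7  9.1] theta 0.302 clicks 2.01 x exp/meas mm -21.9 -21.7 tangential -6.8 gf 59.48789298534393 w 0.16497981183562746
```

{"method": "move_arm", "body": {
  "plan": [
    [[0, -0.01, 0.025, 0, 0, 0, 1], [0, 0, 0, 0, 0, 0, 1], [0, 0, 0, 0, 0, 0, 1], [0, 0, 0, 0, 0, 0, 1], [0, 0, 0, 0, 0, 0, 1], [0, 0, 0, 0, 0, 0, 1], [0, 0, 0, 0, 0, 0, 1], [0, 0, 0, 0, 0, 0, 1], [0, 0, 0, 0, 0, 0, 1], [0, 0, 0, 0, 0, 0, 1]]
  ]
}}

```text
time: 17.7
tool_pos: [0.5133, -0.1503, 0.2075]
tool_rot: [0.0, 0.75, 0.662, -0.0]
contact_force: [-3.8, 1.4, 8.9]
gripper_width: 0.168
grasp_force: 59.6
```

```bash
python3 -c "
from h import *
lever()"
```

```text
t 17.7 pos [ 0.5133 -0.1503  0.2075] F [-3.8  1.4  8.9] theta 0.322 clicks 2.15 x exp/meas mm -23.0 -22.8 tangential -6.8 gf 59.5655232667923 w 0.1683919397054105
```

{"method": "move_arm", "body": {
  "plan": [
    [[0, -0.01, 0.025, 0, 0, 0, 1], [0, -0.01, 0.025, 0, 0, 0, 1], [0, -0.01, 0.03, 0, 0, 0, 1], [0, -0.005, 0.03, 0, 0, 0, 1], [0, 0, 0, 0, 0, 0, 1], [0, 0, 0, 0, 0, 0, 1], [0, 0, 0, 0, 0, 0, 1], [0, 0, 0, 0, 0, 0, 1], [0, 0, 0, 0, 0, 0, 1], [0, 0, 0, 0, 0, 0, 1]]
  ]
}}

```text
time: 18.95
tool_pos: [0.5084, -0.1497, 0.1929]
tool_rot: [-0.001, 0.75, 0.662, -0.001]
contact_force: [-4.3, 1.4, 6.9]
gripper_width: 0.169
grasp_force: 59.3
```

```bash
python3 -c "
from h import *
lever()"
```

```text
t 18.95 pos [ 0.5084 -0.1497  0.1929] F [-4.3  1.4  6.9] theta 0.432 clicks 2.88 x exp/meas mm -27.8 -27.8 tangential -5.5 gf 59.28861200809479 w 0.16855204935752488
```

{"method": "move_arm", "body": {
  "plan": [
    [[0, -0.004, 0.012, 0, 0, 0, 1], [0, 0, 0, 0, 0, 0, 1], [0, 0, 0, 0, 0, 0, 1], [0, 0, 0, 0, 0, 0, 1], [0, 0, 0, 0, 0, 0, 1], [0, 0, 0, 0, 0, 0, 1], [0, 0, 0, 0, 0, 0, 1], [0, 0, 0, 0, 0, 0, 1], [0, 0, 0, 0, 0, 0, 1], [0, 0, 0, 0, 0, 0, 1]]
  ]
}}

```text
time: 20.2
tool_pos: [0.5082, -0.1496, 0.1918]
tool_rot: [-0.0, 0.75, 0.662, -0.001]
contact_force: [-4.0, 0.6, 7.1]
gripper_width: 0.167
grasp_force: 59.4
```

```bash
python3 -c "
from h import *
lever()"
```

```text
t 20.2 pos [ 0.5082 -0.1496  0.1918] F [-4.   0.6  7.1] theta 0.44 clicks 2.94 x exp/meas mm -28.1 -28.0 tangential -5.8 gf 59.35858905315399 w 0.16669113393933616
```

{"method": "move_arm", "body": {
  "plan": [
    [[0, -0.004, 0.012, 0, 0, 0, 1], [0, 0, 0, 0, 0, 0, 1], [0, 0, 0, 0, 0, 0, 1], [0, 0, 0, 0, 0, 0, 1], [0, 0, 0, 0, 0, 0, 1], [0, 0, 0, 0, 0, 0, 1], [0, 0, 0, 0, 0, 0, 1], [0, 0, 0, 0, 0, 0, 1], [0, 0, 0, 0, 0, 0, 1], [0, 0, 0, 0, 0, 0, 1]]
  ]
}}

```text
time: 21.45
tool_pos: [0.5079, -0.1496, 0.1907]
tool_rot: [-0.0, 0.75, 0.662, -0.0]
contact_force: [-3.5, 1.7, 8.5]
gripper_width: 0.164
grasp_force: 59.4
```

```bash
python3 -c "
from h import *
lever()"
```

```text
t 21.45 pos [ 0.5079 -0.1496  0.1907] F [-3.5  1.7  8.5] theta 0.448 clicks 2.99 x exp/meas mm -28.4 -28.3 tangential -7.3 gf 59.423949122428894 w 0.16389473614667144
```

{"method": "move_arm", "body": {
  "plan": [
    [[0, -0.004, 0.012, 0, 0, 0, 1], [0, 0, 0, 0, 0, 0, 1], [0, 0, 0, 0, 0, 0, 1], [0, 0, 0, 0, 0, 0, 1], [0, 0, 0, 0, 0, 0, 1], [0, 0, 0, 0, 0, 0, 1], [0, 0, 0, 0, 0, 0, 1], [0, 0, 0, 0, 0, 0, 1], [0, 0, 0, 0, 0, 0, 1], [0, 0, 0, 0, 0, 0, 1]]
  ]
}}

```text
time: 22.7
tool_pos: [0.5077, -0.1496, 0.1896]
tool_rot: [0.0, 0.75, 0.662, -0.0]
contact_force: [-4.1, 1.2, 8.6]
gripper_width: 0.168
grasp_force: 59.5
```

```bash
python3 -c "
from h import *
lever()"
```

```text
t 22.7 pos [ 0.5077 -0.1496  0.1896] F [-4.1  1.2  8.6] theta 0.456 clicks 3.04 x exp/meas mm -28.7 -28.5 tangential -7.3 gf 59.48692560195923 w 0.1680407682555994
```

{"method": "move_arm", "body": {
  "plan": [
    [[0, -0.004, 0.02, 0, 0, 0, 1], [0, 0, 0, 0, 0, 0, 1], [0, 0, 0, 0, 0, 0, 1], [0, 0, 0, 0, 0, 0, 1], [0, 0, 0, 0, 0, 0, 1], [0, 0, 0, 0, 0, 0, 1], [0, 0, 0, 0, 0, 0, 1], [0, 0, 0, 0, 0, 0, 1], [0, 0, 0, 0, 0, 0, 1], [0, 0, 0, 0, 0, 0, 1]]
  ]
}}

```text
time: 23.95
tool_pos: [0.5072, -0.1496, 0.1876]
tool_rot: [0.0, 0.75, 0.662, -0.0]
contact_force: [-5.3, 2.9, 10.0]
gripper_width: 0.166
grasp_force: 59.6
```

```bash
python3 -c "
from h import *
lever()"
```

```text
t 23.95 pos [ 0.5072 -0.1496  0.1876] F [-5.3  2.9 10. ] theta 0.471 clicks 3.14 x exp/meas mm -29.2 -29.0 tangential -8.5 gf 59.602378606796265 w 0.16564800795043635
```

{"method": "move_arm", "body": {
  "plan": [
    [[0, -0.006, 0.03, 0, 0, 0, 1], [0, -0.006, 0.03, 0, 0, 0, 1], [0, 0, 0, 0, 0, 0, 1], [0, 0, 0, 0, 0, 0, 1], [0, 0, 0, 0, 0, 0, 1], [0, 0, 0, 0, 0, 0, 1], [0, 0, 0, 0, 0, 0, 1], [0, 0, 0, 0, 0, 0, 1], [0, 0, 0, 0, 0, 0, 1], [0, 0, 0, 0, 0, 0, 1]]
  ]
}}

```text
time: 25.2
tool_pos: [0.5056, -0.1493, 0.1798]
tool_rot: [-0.0, 0.749, 0.662, -0.0]
contact_force: [-4.8, 2.5, 8.0]
gripper_width: 0.165
grasp_force: 59.5
```

```bash
python3 -c "
from h import *
lever()"
```

```text
t 25.2 pos [ 0.5056 -0.1493  0.1798] F [-4.8  2.5  8. ] theta 0.528 clicks 3.52 x exp/meas mm -30.7 -30.7 tangential -7.0 gf 59.5172917842865 w 0.1646037120723477
```

{"method": "move_arm", "body": {
  "plan": [
    [[0, -0.003, 0.025, 0, 0, 0, 1], [0, -0.003, 0.025, 0, 0, 0, 1], [0, 0, 0, 0, 0, 0, 1], [0, 0, 0, 0, 0, 0, 1], [0, 0, 0, 0, 0, 0, 1], [0, 0, 0, 0, 0, 0, 1], [0, 0, 0, 0, 0, 0, 1], [0, 0, 0, 0, 0, 0, 1], [0, 0, 0, 0, 0, 0, 1], [0, 0, 0, 0, 0, 0, 1]]
  ]
}}

```text
time: 26.45
tool_pos: [0.5046, -0.1491, 0.173]
tool_rot: [-0.001, 0.75, 0.662, -0.001]
contact_force: [-3.6, 0.4, 6.5]
gripper_width: 0.168
grasp_force: 59.3
```

```bash
python3 -c "
from h import *
lever()
f=grab('scene')
a=cv2.resize(f['pixels'][160:300,190:370],None,fx=4,fy=4,interpolation=cv2.INTER_CUBIC)
cv2.imwrite('pics/s3c.png',cv2.convertScaleAbs(a,alpha=1.6,beta=20))"
```

```text
t 26.45 pos [ 0.5046 -0.1491  0.173 ] F [-3.6  0.4  6.5] theta 0.577 clicks 3.85 x exp/meas mm -31.7 -31.7 tangential -6.0 gf 59.30969595909119 w 0.16775749741491833
```

View pics/s3c.png

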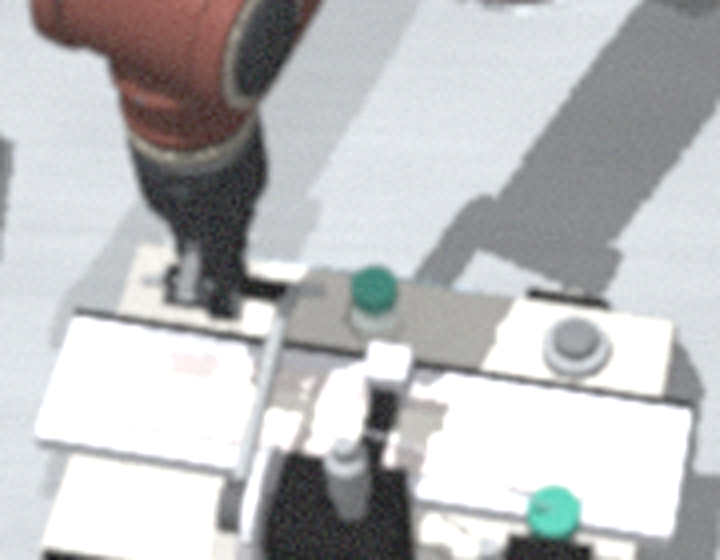

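The scene view shows the fingers holding the bar (crop (210,290)) with the rod lowered, and the vial and tweezers undisturbed. The force sawtooth matches the angle estimate, now 3.85 clicks, so make the last small step.

{"method": "move_arm", "body": {
  "plan": [
    [[0, -0.002, 0.013, 0, 0, 0, 1], [0, -0.002, 0.012, 0, 0, 0, 1], [0, 0, 0, 0, 0, 0, 1], [0, 0, 0, 0, 0, 0, 1], [0, 0, 0, 0, 0, 0, 1], [0, 0, 0, 0, 0, 0, 1], [0, 0, 0, 0, 0, 0, 1], [0, 0, 0, 0, 0, 0, 1], [0, 0, 0, 0, 0, 0, 1], [0, 0, 0, 0, 0, 0, 1]]
  ]
}}

```text
time: 27.75
tool_pos: [0.5043, -0.1491, 0.1704]
tool_rot: [-0.0, 0.75, 0.662, -0.0]
contact_force: [-4.2, 1.9, 6.8]
gripper_width: 0.165
grasp_force: 59.4
```

```bash
python3 -c "
from h import *
lever()"
```

```text
t 27.75 pos [ 0.5043 -0.1491  0.1704] F [-4.2  1.9  6.8] theta 0.596 clicks 3.97 x exp/meas mm -32.0 -31.9 tangential -6.4 gf 59.39469873905182 w 0.16458180830851904
```

{"method": "move_arm", "body": {
  "plan": [
    [[0, 0, 0.006, 0, 0, 0, 1], [0, 0, 0, 0, 0, 0, 1], [0, 0, 0, 0, 0, 0, 1], [0, 0, 0, 0, 0, 0, 1], [0, 0, 0, 0, 0, 0, 1], [0, 0, 0, 0, 0, 0, 1], [0, 0, 0, 0, 0, 0, 1], [0, 0, 0, 0, 0, 0, 1], [0, 0, 0, 0, 0, 0, 1], [0, 0, 0, 0, 0, 0, 1]]
  ]
}}

```text
time: 29.0
tool_pos: [0.5043, -0.1491, 0.1698]
tool_rot: [-0.0, 0.75, 0.662, -0.0]
contact_force: [-5.7, 1.9, 8.2]
gripper_width: 0.164
grasp_force: 59.4
```

```bash
python3 -c "
from h import *
lever()"
```

```text
t 29.0 pos [ 0.5043 -0.1491  0.1698] F [-5.7  1.9  8.2] theta 0.6 clicks 4.0 x exp/meas mm -32.1 -32.0 tangential -7.5 gf 59.43945229053497 w 0.16368554399047588
```

The lever is at theta 0.600 and the force has started to rise, which marks the fourth notch. Hand in.

```bash
python3 -c "
from h import *
print(manip.job_done())"
```

```text
the job is handed in; nothing more can be done
None
```

I pressed the vacuum button to its stop and released it, then pulled the lever down to the fourth click (estimated 0.60 rad). I handed the job in at 29 s with the fingers still holding it; the hand-in gave no verdict.

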